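# Crack open the left-hand-threaded cap of the fuel-gas outlet

## Task

On this laboratory bench, loosen the blanking cap of the fuel-gas outlet: the hexagonal cap with notched corners, which has a left-hand thread. Take it by the upright bar on top, first nudge it gently about 10 degrees anticlockwise (seen from above) and hold for half a second to feel that it binds that way, then turn it clockwise by at least 60 degrees from its tight position and let go. Leave the round cap of the other outlet tight as it is.

Things in the scene. Friction and masses are not known exactly. Their poses are not given: they have to be found in the camera images.
- hex_bar (a point): Grip point on the bar of the fuel outlet's cap, on the vertical turning axis, 113 mm above the bench. The plain brass bar stands on the cap, 52 mm long, 12 mm thick, 40 mm high (88 to 128 mm above the bench); pinch it across its thickness. x runs along the bar, y across it, z up; they turn with the cap. Below is a fixed grey pedestal: 72 mm foot, 38 mm column, side stub to 46 mm off axis.
- hex_cap (a joint): Unscrewing angle (rad) of the fuel outlet's cap, a brass hexagon 60 mm over flats, 20 mm high, dark notches in its six corners (sign of a left-hand thread). 0 tight, as at the start; grows turning clockwise seen from above, up to 2.6; steady friction 0.15 N m, stays where left, does not turn back past 0.
- seal (a joint): Angle (rad) by which the tight hexagonal cap is forced further anticlockwise (seen from above) against its springy seal: 0 at rest, as at the start; 1.5 N m per rad, springs back to 0 when released, stop at 0.5. More than 0.4 ruins the seal. The cap's turn in the world is seal minus hex_cap.
- round_cap (a joint): Unscrewing angle (rad) of the other outlet's cap (right-hand thread): 0 tight, as at the start; grows anticlockwise seen from above. A smooth round brass cap, 52 mm across, with the same bar, on a pedestal of the same kind 150 mm or more from the first; either one may be on the left. Leave it alone.
There are look-alikes about, which are no part of the job. Leave any blue or purple look-alike of the part that bears round_cap alone. Leave any orange look-alike of the part that bears hex_bar alone.

How it is judged (in metres and radians):
On the way, in this order (a step that is already met when the one before it is completed fails the run):
1. the hexagonal cap is nudged anticlockwise against its seal (at least 3 degrees) and held there for a moment (value of joint seal above 0.05 rad), for 0.2 s.
2. the hexagonal cap is turned clockwise by at least 57 degrees from tight (value of joint hex_cap above 1 rad), for 0.2 s.
At the end, for the whole second after the job is handed in: The hexagonal cap has been turned clockwise by at least 1.0 rad (57 degrees) from tight, is at rest and let go, its seal unloaded (under 0.05 rad), and the round cap is still tight (turned less than 0.1 rad) (value of joint hex_cap above 1 rad and velocity of joint hex_cap between -0.05 and 0.05 rad/s and value of joint seal below 0.05 rad and value of joint round_cap below 0.1 rad); the robot touches nothing.
It fails at once if the hexagonal cap is forced anticlockwise by more than 0.4 rad (23 degrees), ruining the seal (value of joint seal above 0.4 rad).
It fails at once if the round cap of the other outlet is loosened by more than 0.1 rad (value of joint round_cap above 0.1 rad).
It also fails if it takes over 35 s, if anything falls off the work surface, if the arm or the gripper's body presses on something with over 40 N, if the wrist force passes 120 N, or if a joint passes its speed limit or range.

## Robot

A 6-joint arm with a two-finger parallel gripper is mounted at the origin on the work surface. World frame = base frame: x ahead of the robot, y to its left, z up, the work surface at z = 0. Lengths are in mm, angles in rad, forces in N, time in s.
With the tool pointing down it reaches from about 300 to 775 mm from the base axis. Payload 14.6 kg.
Tool frame: the origin (TCP) lies midway between the tips of the shut fingers; the grasp point (between the pads) lies 19 mm behind it (manip.grip_depth is the distance from the TCP to the grasp point, in mm); x points along the fingers, y is the direction in which the jaws open and shut, and the axes are right-handed (so a half turn about x gives the same grasp; the last joint's range is limited). The gripper opens to 94 mm and grips with 3 to 60 N. Pads are 16 mm wide; open, the fingers measure 119 mm over their backs; the gripper's body (75 mm by 177 mm) begins 78 mm behind the grasp point.
Start: joints at [1.182, 0.3, 1.521, -0, 1.321, -0.067], TCP at [173.948, 521.758, 205.446] pointing down, gripper open.
Joint ranges: [-3.03, 3.03], [-0.79, 2.21], [0.23, 2.52], [-1.04, 4.18], [0, 3.07], [-2.55, 2.55]. Speed limits (rad/s): [2.22, 2.22, 2.57, 3.14, 3.14, 3.14].

## Interface

Orientations are given as [roll, pitch, yaw] about the fixed x, y, z axes, in that order (R = Rz(yaw) Ry(pitch) Rx(roll)).
In Python, from cell import readout, cams, ticket, manip gives the robot as it stands. The module is installed in compiled form; this text tells all that it offers.
- The arm moves only by the tool apply_moves, never from a script. Its argument "plan" is one flat list of numbers, 7 for each row, row after row: the turn, a rotation vector about the tool's x, y, z in rad, then the shift along the tool's x, y, z in m, then the opening in per cent of the stroke, from 0 (shut) to 100 (fully open). In form: [wx, wy, wz, x, y, z, fingers, wx, wy, wz, x, y, z, fingers, ...]. A call has 1 to 5 rows; each row shifts and turns the commanded pose from where the row before left it, along the tool's axes as they then stand; what a row does not reach is not made up. A row lasts 1/8 s, in which the tool goes at most 62.5 mm and 10.7 degrees, less where a joint would pass 70% of its speed; a pose out of reach is approached as far as the arm can. A call with a gripper value outside its range is refused whole. The fingers move at their own pace and stop on an object; "force" is the grip in N (left out, the last holds). Time passes only in rows, so rows that do not move let the fingers close. It gives the time, the measured TCP pose, the force and the opening at its end, in the units of the state.
- readout.read_state(): the state, without advancing time (a new reading comes with each control period).
- cams.camera(name): name is "scene" or "side" or "wrist"; returns a dict with "image" (480x640x3 uint8, red, green, blue), "fovy" (degrees; the focal length in pixels is half the picture's height over the tangent of half this angle, whatever the lens; pixels are square), "cx", "cy" (the principal point, pixels), "D" ([k1, k2, p1, p2, k3] as OpenCV has them; the pictures are not rectified), "position" and "orientation" of the camera in the world; the wrist camera has in their place "T_tool_cam" (4x4, takes a point from camera to tool coordinates, whose origin is the TCP and whose axes are the tool frame's). Camera axes: x right, y down, z forward; pixel columns grow to the right and rows downward; lengths in mm; the calibration is good to about 2 mm. A picture is of the moment at which its call begins: read the wrist's pose just before it. There is no depth.
- ticket.sign_off(): hands the job in, once; it reports no verdict.
The state is a dict: "clock": time; "joints": joint angles; "qd": joint speeds; "effort": joint torques, N m; "eef_pos": TCP position; "eef_rot": TCP orientation; "wrist_force": force on the tool from outside, world axes, zero at the start; "moment": the same for the moment, N m; "finger_gap": finger opening in mm.
Only numpy, scipy, OpenCV 4.12 (cv2) and the standard library are available. Lean on these libraries where they do the work, as an engineer would, in place of code of your own. Each camera call takes 0.05 s, during which the arm holds its last target.

## Working session

There is one attempt and no reset: what is moved stays moved. The work goes in short steps, Python scripts to look and compute and a tool call to move; the robot and the scene stay as the last step left them, time stands still between calls to the robot, and variables do not carry over. Pictures are saved under pics/ and viewed, and the job is handed in when it is done.

Besides the shell and the picture viewer there is one more tool, called after "Call:" as name(argument=value, ...), one argument or row to a line, values as JSON. apply_moves: Moves the arm, as the interface text tells. Its arguments: {"type":"object","properties":{"plan":{"type":"array","items":{"type":"number"}},"force":{"type":"number"}},"required":["plan"]}

```bash
mkdir -p pics
python3 - <<'E'
from cell import readout,cams,manip
import cv2,numpy as np
print(readout.read_state()); print(manip.grip_depth)
for n in ["scene","side","wrist"]:
    c=cams.camera(n); cv2.imwrite(f"pics/{n}0.png",c["image"][:,:,::-1])
    print(n,{k:v for k,v in c.items() if k!="image"})
E
```

```text
{'clock': 0.0, 'joints': array([ 1.18238969e+00,  3.00448964e-01,  1.52158951e+00,  4.34141173e-06,
        1.32068853e+00, -6.65928791e-02]), 'qd': array([-0.00137834, -0.00139477,  0.00011768,  0.00047506, -0.00062003,
        0.00102606]), 'effort': array([ 2.68985445e-03, -5.31819463e+01, -3.52738595e+01,  7.09132128e-02,
        2.44388322e-02, -9.86369037e-05]), 'eef_pos': array([173.85633934, 521.52136784, 204.89490295]), 'eef_rot': array([-1.64109623,  1.56966196, -1.96291106]), 'wrist_force': array([-0.38757434, -0.21915341,  0.74816225]), 'moment': array([-0.02809785, -0.00825523, -0.00319518]), 'finger_gap': 94.40967713541693}
18.8
scene {'fovy': 52.143791944597844, 'cx': 321.73175696481667, 'cy': 241.58463067154415, 'D': array([-0.07327445,  0.        ,  0.        ,  0.        ,  0.        ]), 'position': array([892.58250652, 348.53841055, 803.17173049]), 'orientation': array([-2.53673731, -0.00409324,  2.28374444])}
side {'fovy': 57.23684171241311, 'cx': 324.8625664455007, 'cy': 243.94851122578, 'D': array([-0.05233714,  0.        ,  0.        ,  0.        ,  0.        ]), 'position': array([ 247.28166594, -569.6695378 ,  649.9897002 ]), 'orientation': array([-2.2679057 ,  0.00444715, -0.48411672])}
wrist {'fovy': 71.78414836172239, 'cx': 317.72044152881574, 'cy': 243.57142220550205, 'D': array([0.0215254, 0.       , 0.       , 0.       , 0.       ]), 'T_tool_cam': array([[ 5.75262373e-05, -2.83266736e-01,  9.59041163e-01,
        -1.78316486e+02],
       [ 9.99999952e-01,  3.08054810e-04,  3.10053906e-05,
         6.18945439e-02],
       [-3.04220039e-04,  9.59041116e-01,  2.83266740e-01,
        -8.25740491e+01],
       [ 0.00000000e+00,  0.00000000e+00,  0.00000000e+00,
         1.00000000e+00]])}
```

View pics/scene0.png

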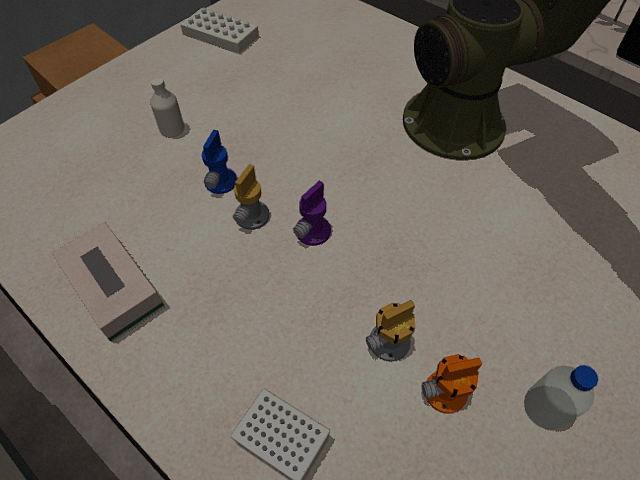

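View pics/side0.png

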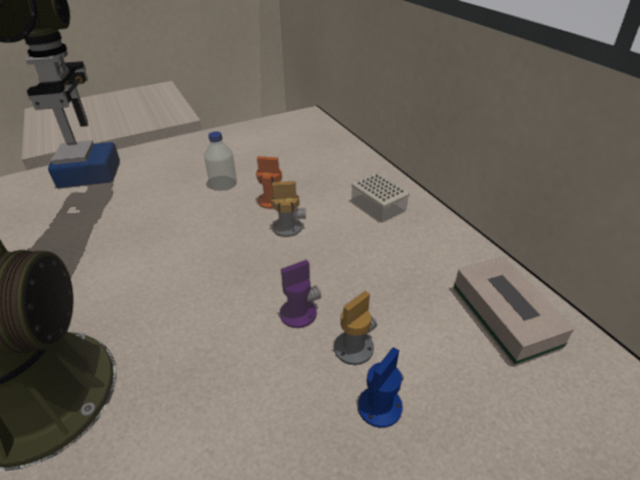

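View pics/wrist0.png

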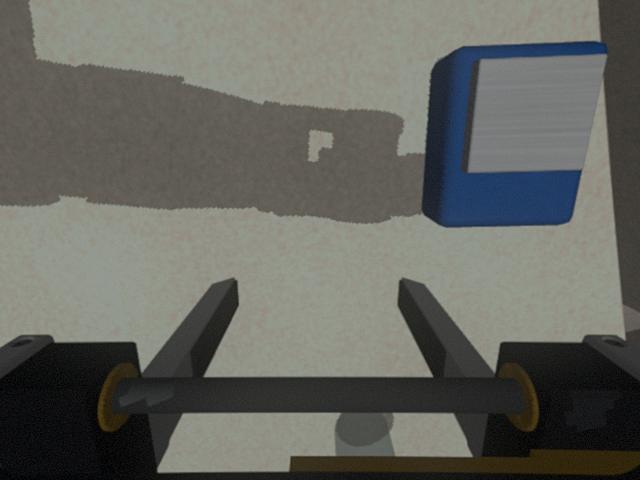

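The target (brass hexagon with dark corners) is at scene ~(396,325) and side ~(286,197). The orange look-alike is close beside it, at scene (455,375). I'll enlarge both views.

Run:
```python
import cv2
a=cv2.imread("pics/scene0.png")[285:425,350:500]; cv2.imwrite("pics/sc.png",cv2.resize(a,None,fx=5,fy=4.28*5/5,interpolation=2) if 0 else cv2.resize(a,(640,597),interpolation=2))
b=cv2.imread("pics/side0.png")[145:245,240:340]; cv2.imwrite("pics/sd.png",cv2.resize(b,(600,600),interpolation=2))
```

```text
(no output)
```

View pics/sc.png

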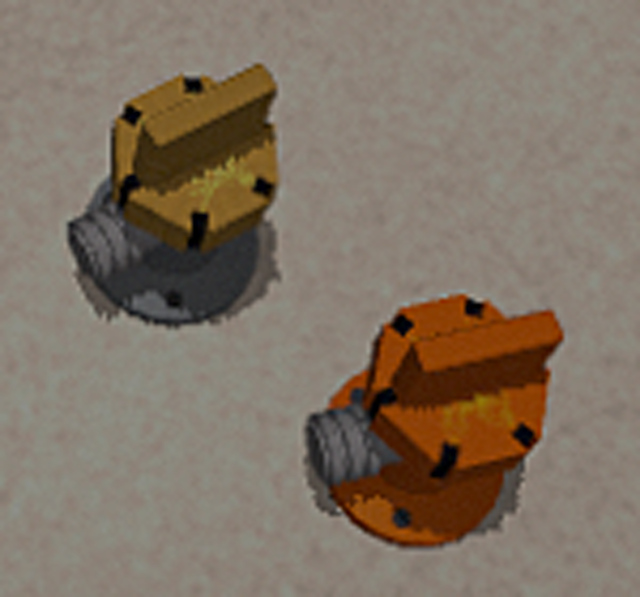

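View pics/sd.png

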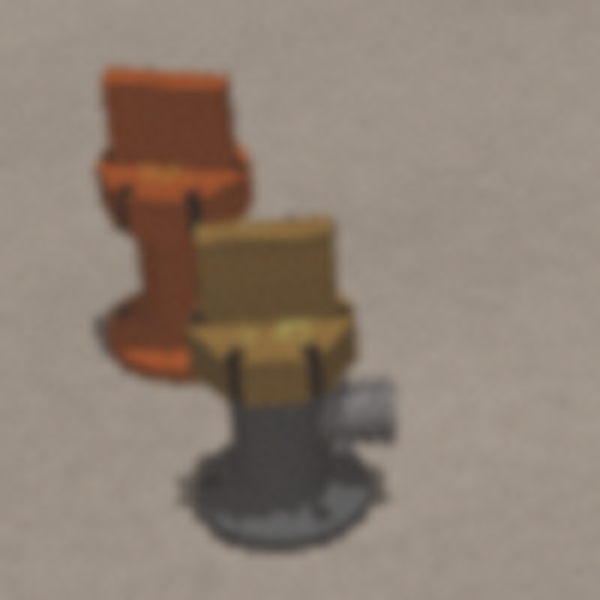

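```bash
cat > h.py <<'E'
import numpy as np,cv2
from scipy.spatial.transform import Rotation as R
def K(c):
    f=240/np.tan(np.radians(c["fovy"])/2); return np.array([[f,0,c["cx"]],[0,f,c["cy"]],[0,0,1]])
def pose(c,st=None):
    if "position" in c: return R.from_euler("xyz",c["orientation"]).as_matrix(),np.array(c["position"])
    Rt=R.from_euler("xyz",st["eef_rot"]).as_matrix();T=c["T_tool_cam"]
    return Rt@T[:3,:3],Rt@T[:3,3]+st["eef_pos"]
def ray(c,px,z,st=None):
    Rm,p=pose(c,st)
    u=cv2.undistortPoints(np.array(px,float).reshape(-1,1,2),K(c),c["D"]).reshape(-1,2)
    d=np.c_[u,np.ones(len(u))]@Rm.T
    return p+d*((z-p[2])/d[:,2:])
def proj(c,X,st=None):
    Rm,p=pose(c,st)
    Xc=(np.array(X,float)-p)@Rm
    return cv2.projectPoints(Xc.reshape(-1,1,3),np.zeros(3),np.zeros(3),K(c),c["D"])[0].reshape(-1,2)
E
python3 - <<'E'
from h import *
from cell import cams,readout
s=cams.camera("scene");d=cams.camera("side")
def rep(n,c,P):
    P=P[:,:2]; m=P.mean(0); l=(P[2]+P[3]-P[0]-P[1])/2; print(n,P.round(1).tolist(),"centre",m.round(1),"len",np.linalg.norm(l).round(1),"thick",np.linalg.norm((P[0]+P[3]-P[1]-P[2])/2).round(1),"ang",np.degrees(np.arctan2(l[1],l[0])).round(1))
f=lambda a,s,o:(np.array(a)+.5)/s-.5+np.array(o)
rep("scene",s,ray(s,f([(144,120),(157,146),(275,95),(262,64)],640/150,(350,285)),128))
rep("orange",s,ray(s,f([(412,342),(425,370),(562,342),(553,310)],640/150,(350,285)),128))
rep("side",d,ray(d,f([(198,226),(195,242),(333,234),(331,217)],6,(240,145)),128))
print(readout.read_state()["clock"])
E
```

```text
scene [[575.8, 202.6], [581.0, 212.3], [536.9, 232.5], [529.6, 221.7]] centre [555.8 217.3] len 49.3 thick 12.0 ang 156.5
orange [[583.2, 321.4], [588.7, 330.2], [550.1, 360.6], [542.1, 352.3]] centre [566.  341.1] len 50.2 thick 10.8 ang 142.5
side [[532.2, 227.4], [527.0, 217.6], [574.1, 198.5], [578.4, 209.7]] centre [552.9 213.3] len 50.1 thick 11.5 ang -21.5
0.25
```

```bash
cat >> h.py <<'E'
def rel(st,xyz,ydir):
    """tool-frame rotvec & shift (m) to tool-down pose with jaw axis at ydir (rad) """
    Rt=R.from_euler("xyz",st["eef_rot"])
    x=np.array([0,0,-1.]);y=np.array([np.cos(ydir),np.sin(ydir),0]);G=R.from_matrix(np.c_[x,y,np.cross(x,y)])
    return (Rt.inv()*G).as_rotvec(), Rt.inv().apply(np.array(xyz)-st["eef_pos"])/1000, G
E
python3 - <<'E'
from h import *
from cell import readout
st=readout.read_state()
print(R.from_euler("xyz",st["eef_rot"]).as_matrix().round(3))
for a in (67.5,-112.5):
    w,t,_=rel(st,[554.5,215.5,205],np.radians(a)); print(a,w.round(3),t.round(4))
E
```

```text
[[-0.     0.316  0.949]
 [-0.     0.949 -0.316]
 [-1.    -0.    -0.   ]]
67.5 [ 0.071 -0.     0.   ] [ 3.000e-04 -1.701e-01  4.579e-01]
-112.5 [-3.071e+00 -1.000e-03 -0.000e+00] [ 3.000e-04 -1.701e-01  4.579e-01]
```

Call:
apply_moves(
  plan=[0.071,0,0,0,-0.017,0.0458,100,0,0,0,0,-0.017,0.0458,100,0,0,0,0,-0.017,0.0458,100,0,0,0,0,-0.017,0.0458,100,0,0,0,0,-0.017,0.0458,100],
)

```text
clock: 0.88
eef_pos: [356.2, 357.0, 205.5]
eef_rot: [1.394, 1.571, 1.001]
wrist_force: [0.1, 0.8, -0.1]
finger_gap: 94.0
```

Call:
apply_moves(
  plan=[0,0,0,0,-0.017,0.0458,100,0,0,0,0,-0.017,0.0458,100,0,0,0,0,-0.017,0.0458,100,0,0,0,0,-0.017,0.0458,100,0,0,0,0,0,0,100],
)

```text
clock: 1.5
eef_pos: [500.0, 223.2, 205.0]
eef_rot: [-2.037, 1.57, -2.433]
wrist_force: [-0.6, 0.1, -0.6]
finger_gap: 94.3
```

Run:
```python
from h import *
from cell import readout,cams
st=readout.read_state(); c=cams.camera("wrist"); cv2.imwrite("pics/w1.png",c["image"][:,:,::-1])
print(st["clock"],st["eef_pos"],st["joints"]); w,t,_=rel(st,[554.5,215.5,205],np.radians(67.5)); print(w.round(3),t.round(4))
```

```text
1.5 [499.9534131  223.18914576 204.97774887] [ 3.53079657e-01  2.95092428e-01  1.52832533e+00 -2.18792748e-04
  1.31874573e+00 -8.21401655e-01]
[-0.004 -0.     0.001] [-0.      0.014   0.0533]
```

View pics/w1.png

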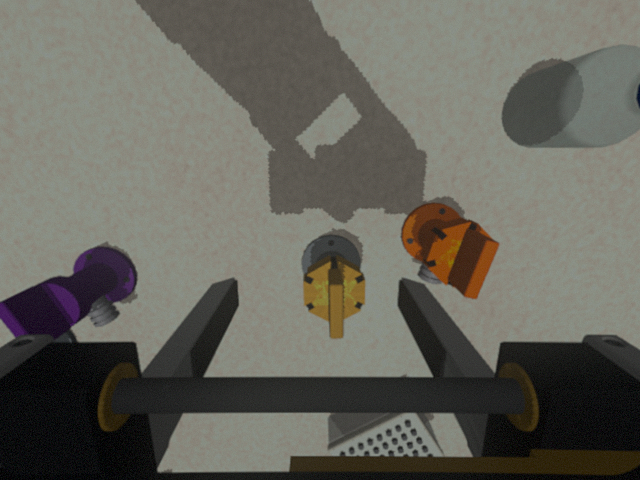

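Run:
```python
import cv2
a=cv2.imread("pics/w1.png")[225:345,285:385]; cv2.imwrite("pics/w1c.png",cv2.resize(a,(500,600),interpolation=2))
```

```text
(no output)
```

View pics/w1c.png

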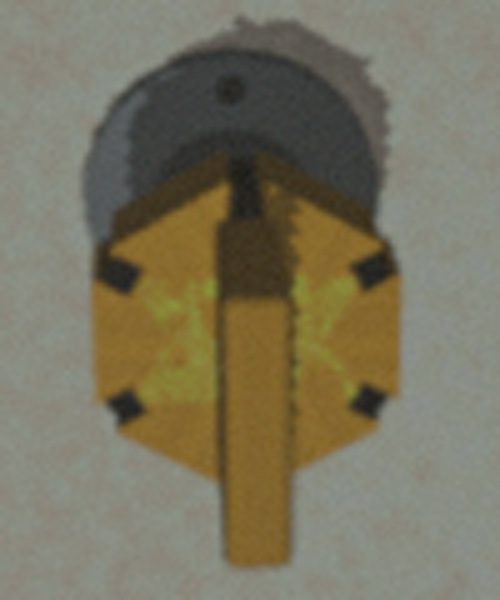

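Run:
```python
from h import *
from cell import readout,cams
c=cams.camera("wrist"); st=readout.read_state()
px=(np.array([(221,297),(292,297),(291,565),(225,565)])+.5)/5-.5+[285,225]
P=ray(c,px,128,st); l=(P[2]+P[3]-P[0]-P[1])/2
print(P.round(1),P.mean(0).round(1),np.linalg.norm(l),np.linalg.norm(P[0]-P[1]),np.degrees(np.arctan2(l[1],l[0])))
C=P.mean(0); 
for a in (67.5,):
  w,t,_=rel(st,[554.5,215.5,205],np.radians(a)); print(w.round(3),t.round(4),C)
```

```text
[[527.7 223.1 128. ]
 [532.2 234.  128. ]
 [579.3 215.4 128. ]
 [574.9 204.7 128. ]] [553.5 219.3 128. ] 50.66628202205538 11.825956266359247 -21.373067654626094
[-0.001 -0.001  0.   ] [0.0002 0.0126 0.0557] [553.50905979 219.30312942 128.        ]
```

Call:
apply_moves(
  plan=[-0.01,0,0,0,0.007,0.027,100,0,0,0,0,0.0075,0.027,100,0,0,0,0.03,0,0,100,0,0,0,0.02,0,0,100,0,0,0,0,0,0,100],
)

```text
clock: 2.22
eef_pos: [552.6, 219.1, 154.3]
eef_rot: [-2.47, 1.568, -2.851]
wrist_force: [-0.3, -0.6, 0.2]
finger_gap: 94.2
```

Run:
```python
from h import *
from cell import readout,cams
st=readout.read_state(); c=cams.camera("wrist"); cv2.imwrite("pics/w2.png",c["image"][:,:,::-1])
print(st["eef_pos"],proj(c,[[554,217,128]],st)); w,t,_=rel(st,[554,217,95],np.radians(68)); print(w.round(3),t.round(4))
```

```text
[552.63449935 219.1129942  154.32300999] [[315.46118041 278.58685951]]
[ 0.003 -0.002  0.002] [ 0.0593 -0.0014  0.0022]
```

View pics/w2.png

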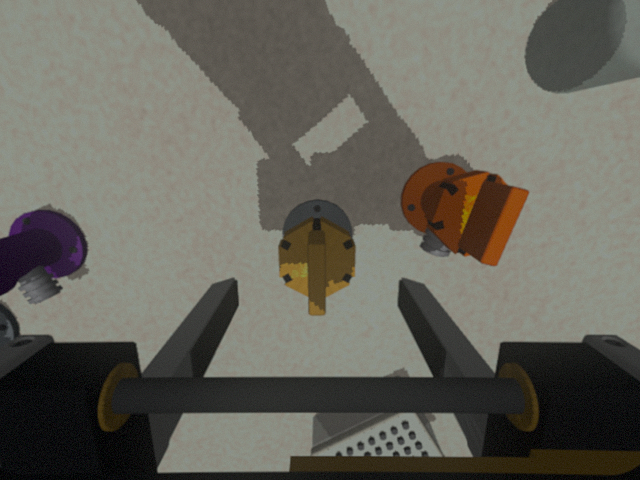

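Bar top spans about rows 250–315 at column 317. It lies between the jaws, midway (317 against 318), and the orange one at (490,220) is clear of the right finger. Next I descend and grip.

Call:
apply_moves(
  plan=[0,0,0,0.02,0,0.001,100,0,0,0,0.02,0,0.001,100,0,0,0,0.019,0,0,100,0,0,0,0,0,0,100,0,0,0,0,0,0,40],
  force=45,
)

```text
clock: 2.9
eef_pos: [556.2, 217.8, 97.4]
eef_rot: [0.693, 1.57, 0.311]
wrist_force: [-0.2, 0.3, 0.1]
finger_gap: 87.2
```

Call:
apply_moves(
  plan=[0,0,0,0,0,0,0,0,0,0,0,0,0,0,0,0,0,0,0,0,0,0,0,0,0,0,0,0,0,0,0,0,0,0,0],
)

```text
clock: 3.52
eef_pos: [555.8, 217.5, 96.4]
eef_rot: [1.671, 1.571, 1.289]
wrist_force: [-0.4, -0.1, 0.2]
finger_gap: 38.0
```

Run:
```python
from h import *
from cell import readout,cams
st=readout.read_state(); c=cams.camera("wrist"); cv2.imwrite("pics/w3.png",c["image"][:,:,::-1])
print(st)
```

```text
{'clock': 3.525, 'joints': array([ 3.11698758e-01,  5.08504141e-01,  1.49467086e+00,  1.80438005e-05,
        1.13840659e+00, -8.76354041e-01]), 'qd': array([ 0.00044376, -0.00042741, -0.00102195, -0.001634  , -0.00068545,
       -0.00100007]), 'effort': array([-9.14200646e-04, -6.18746352e+01, -3.23989928e+01,  3.20954423e-02,
        6.89000334e-02,  4.75692684e-05]), 'eef_pos': array([555.78191478, 217.53136926,  96.43982723]), 'eef_rot': array([1.67125152, 1.57077656, 1.28850043]), 'wrist_force': array([-0.35632556, -0.14472169,  0.23477204]), 'moment': array([ 0.01084811, -0.04200788, -0.04010705]), 'finger_gap': 38.04527115461943}
```

View pics/w3.png

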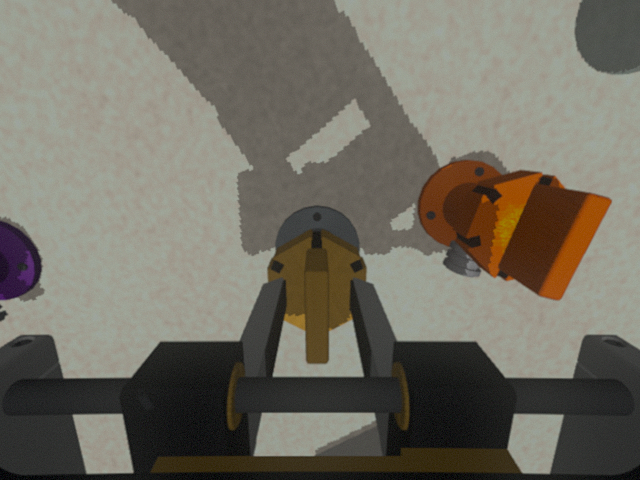

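Call:
apply_moves(
  plan=[0,0,0,0,0,0,0,0,0,0,0,0,0,0,0,0,0,0,0,0,0,0,0,0,0,0,0,0,0,0,0,0,0,0,0],
)

```text
clock: 4.2
eef_pos: [555.7, 217.2, 96.5]
eef_rot: [-1.767, 1.57, -2.15]
wrist_force: [-2.8, -5.4, 3.1]
finger_gap: 11.3
```

Run:
```python
from h import *
from cell import readout,cams
st=readout.read_state(); c=cams.camera("wrist"); cv2.imwrite("pics/w4.png",c["image"][:,:,::-1])
print(st["wrist_force"],st["moment"],st["finger_gap"],st["eef_pos"])
m=R.from_euler("xyz",st["eef_rot"]).as_matrix()[:,1]; print(np.degrees(np.arctan2(m[1],m[0])))
```

```text
[-2.76889955 -5.37065251  3.05708995] [-1.01179328  0.52598644  0.19210382] 11.307843459244864 [555.67325153 217.17719032  96.47292005]
68.06629837984345
```

View pics/w4.png

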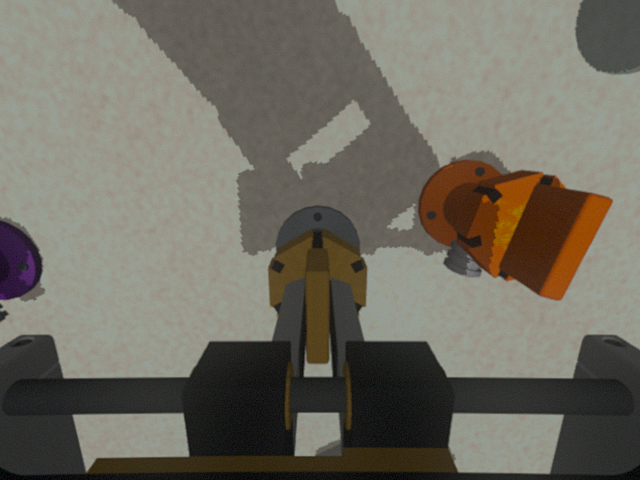

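Call:
apply_moves(
  plan=[-0.05,0,0,0,0,0,0,-0.05,0,0,0,0,0,0,-0.05,0,0,0,0,0,0,-0.03,0,0,0,0,0,0,0,0,0,0,0,0,0],
)

```text
clock: 4.88
eef_pos: [555.6, 217.1, 96.4]
eef_rot: [-2.157, 1.57, -2.36]
wrist_force: [-2.3, -5.2, 3.3]
finger_gap: 11.8
```

Call:
apply_moves(
  plan=[0,0,0,0,0,0,0,0,0,0,0,0,0,0,0,0,0,0,0,0,0,0,0,0,0,0,0,0,0,0],
)

```text
$.plan: bad value
```

Run:
```python
from h import *
from cell import readout,cams
st=readout.read_state(); c=cams.camera("wrist"); cv2.imwrite("pics/w5.png",c["image"][:,:,::-1])
print(st["wrist_force"],st["moment"],st["finger_gap"],st["eef_pos"])
m=R.from_euler("xyz",st["eef_rot"]).as_matrix()[:,1]; print(np.degrees(np.arctan2(m[1],m[0])))
```

```text
[-2.33944587 -5.18923167  3.32343332] [-1.13661858  0.58601036 -0.26148268] 11.76091096745211 [555.63559385 217.06828596  96.44811886]
78.37276014797
```

View pics/w5.png

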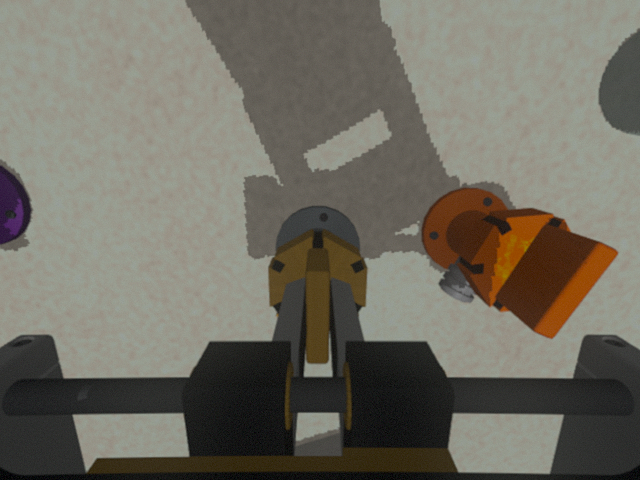

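The cap follows the jaws. The moment is -0.26 N m, which matches a seal angle of about 0.17 rad. The hold was refused because of a miscounted row, so I'm sending it again.

Call:
apply_moves(
  plan=[0,0,0,0,0,0,0,0,0,0,0,0,0,0,0,0,0,0,0,0,0,0,0,0,0,0,0,0],
)

```text
clock: 5.42
eef_pos: [555.6, 217.1, 96.4]
eef_rot: [-2.163, 1.57, -2.366]
wrist_force: [-3.1, -5.1, 2.1]
finger_gap: 11.8
```

Call:
apply_moves(
  plan=[0.1,0,0,0,0,0,0,0.1,0,0,0,0,0,0,0.1,0,0,0,0,0,0,0.1,0,0,0,0,0,0,0.1,0,0,0,0,0,0],
)

```text
clock: 6.05
eef_pos: [555.7, 217.3, 96.5]
eef_rot: [-1.255, 1.57, -1.961]
wrist_force: [-1.4, -4.0, 1.9]
finger_gap: 11.7
```

Call:
apply_moves(
  plan=[0.1,0,0,0,0,0,0,0.1,0,0,0,0,0,0,0.1,0,0,0,0,0,0,0.1,0,0,0,0,0,0,0.1,0,0,0,0,0,0],
)

```text
clock: 6.68
eef_pos: [556.0, 217.4, 96.5]
eef_rot: [1.085, 1.57, -0.121]
wrist_force: [-0.4, -1.9, -0.0]
finger_gap: 12.0
```

Call:
apply_moves(
  plan=[0.1,0,0,0,0,0,0,0.1,0,0,0,0,0,0,0.1,0,0,0,0,0,0,0.1,0,0,0,0,0,0,0.1,0,0,0,0,0,0],
)

```text
clock: 7.3
eef_pos: [556.2, 217.4, 96.5]
eef_rot: [1.719, 1.57, 0.012]
wrist_force: [2.5, -2.9, -0.5]
finger_gap: 11.2
```

Run:
```python
from h import *
from cell import readout,cams
st=readout.read_state(); c=cams.camera("wrist"); cv2.imwrite("pics/w6.png",c["image"][:,:,::-1])
c=cams.camera("scene"); cv2.imwrite("pics/s6.png",c["image"][:,:,::-1])
print(st["wrist_force"],st["moment"],st["finger_gap"],st["eef_pos"],st["joints"])
m=R.from_euler("xyz",st["eef_rot"]).as_matrix()[:,1]; print(np.degrees(np.arctan2(m[1],m[0])))
```

```text
[ 2.51737993 -2.90344352 -0.51295113] [-0.67814157 -0.3782776   0.18568775] 11.212756621122349 [556.24036225 217.43976608  96.49398415] [ 3.11480231e-01  5.08647438e-01  1.49431284e+00 -3.78957898e-04
  1.13751661e+00  4.46885603e-01]
-7.749056940922889
```

View pics/w6.png

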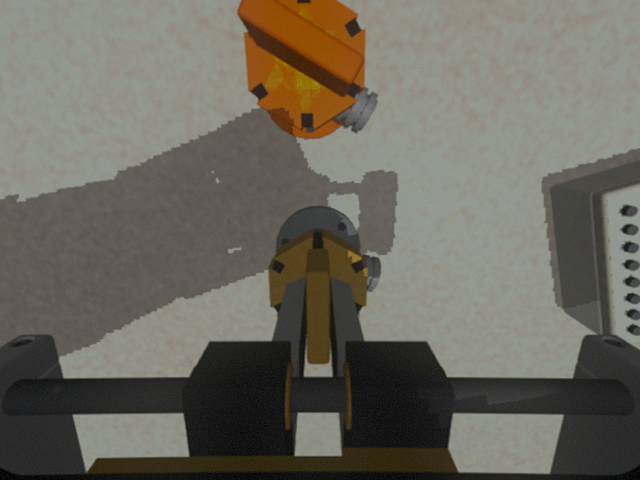

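The cap has followed to about 75° clockwise of tight (+0.19 N m, the steady friction). Next I pause, open and rise straight up.

Call:
apply_moves(
  plan=[0,0,0,0,0,0,0,0,0,0,0,0,0,0,0,0,0,0,0,0,60,0,0,0,0,0,0,60,0,0,0,0,0,0,60],
)

```text
clock: 8.02
eef_pos: [555.6, 217.7, 96.4]
eef_rot: [-1.897, 1.57, 2.684]
wrist_force: [0.3, 0.3, -0.3]
finger_gap: 38.5
```

Call:
apply_moves(
  plan=[0,0,0,0,0,0,60,0,0,0,0,0,0,60,0,0,0,0,0,0,60,0,0,0,0,0,0,60],
)

```text
clock: 8.52
eef_pos: [555.8, 217.5, 96.4]
eef_rot: [-1.74, 1.571, 2.84]
wrist_force: [1.1, 0.2, 0.6]
finger_gap: 56.3
```

Call:
apply_moves(
  plan=[0,0,0,-0.02,0,0,60,0,0,0,-0.04,0,0,60,0,0,0,-0.04,0,0,60,0,0,0,-0.02,0,0,60,0,0,0,0,0,0,60],
)

```text
clock: 9.15
eef_pos: [556.2, 217.7, 217.7]
eef_rot: [2.014, 1.568, 0.312]
wrist_force: [0.2, -0.2, -0.1]
finger_gap: 56.4
```

Run:
```python
from h import *
from cell import readout,cams
st=readout.read_state()
for n in ["wrist","scene","side"]:
    c=cams.camera(n); cv2.imwrite(f"pics/{n}7.png",c["image"][:,:,::-1])
print(st["wrist_force"],st["moment"],st["finger_gap"],st["eef_pos"])
a=cv2.imread("pics/scene7.png");b=cv2.imread("pics/side7.png")
w=cv2.imread("pics/wrist7.png")
A=cv2.resize(a[140:360,180:480],(600,440));B=cv2.resize(w,(480,360))
cv2.imwrite("pics/f1.png",A)
```

```text
[ 0.15546273 -0.19063174 -0.09383503] [-0.08986826  0.07647038  0.02584895] 56.421940372143204 [556.22619685 217.66709617 217.70311341]
```

View pics/wrist7.png

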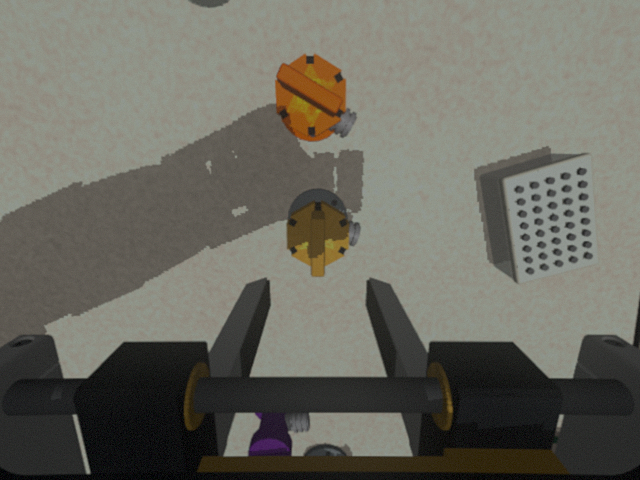

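View pics/f1.png

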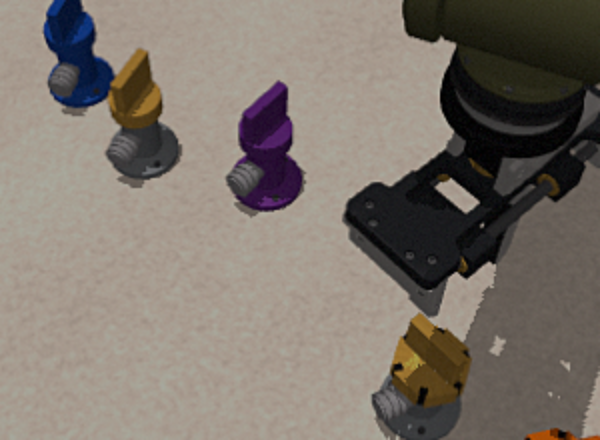

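The wrist view shows the bar (column 317, rows 205–275) still in line with the jaws at -8°, so the cap stayed where it was left. The scene view shows the round cap unchanged, and the gripper is clear.

```bash
python3 -c "
from cell import ticket
print(ticket.sign_off())"
```

```text
the job is handed in; nothing more can be done
None
```

I loosened the hexagonal fuel-gas cap by about 75° clockwise from tight (the target was at least 60°), let go, and handed the job in at about 9 s of the 35 s allowed. The hand-in gives no verdict.

- **Nudge:** I pinched the bar at 45 N and turned it about 10° anticlockwise, holding for a little over 0.5 s. The wrist moment read -0.26 N m, which fits a seal angle of about 0.17 rad. That is above the 0.05 needed and well under the 0.4 that ruins the seal.
- **Unscrewing:** the jaws went from 68° to -8°, with a moment of about +0.19 N m against the stated 0.15 N m friction.
- **Last checks:** after I opened the jaws and rose 120 mm, the bar was still in line with them at -8°, so the cap stayed where I left it. Wrist force was about 0.3 N, and the round cap looked unmoved in the scene camera. I never went near it.
- **Disagreements:**
  - The three camera estimates of the bar's position differed by up to 6 mm and 2°. I used a value near their average and re-checked the centring with the wrist camera before gripping.
  - One hold command was refused for a miscounted row. I sent it again, and the arm did not move in between.

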